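# Stand a flat machined part on edge and slide it under the dial gauge

### The job

The flat aluminium part has to be checked for height: stand it upright on one of its long thin edges on the granite slab, at the robot's end, lengthwise in line with the painted outline and short of it, and let go of it. Then slide it along the slab, without lifting it, until its foot is inside the outline beneath the dial gauge's probe, and leave it standing there untouched. Do not bump the gauge, and leave the ring, the plug gauge and the steel block where they are.

Things in the scene. Friction and masses are not known exactly. Their poses are not given: they have to be found in the camera images.
- part: flat aluminium plate 120 x 60 x 16 mm, about 0.3 kg, two dark plugged bores on each broad face; starts lying flat on the table. Origin at its centre; x along the 120 mm length, y the 60 mm width, z the thickness; it looks the same turned over or end for end. Too long to grip by its ends: grip it across its width or pinch its thickness. Standing on a long edge its centre is 30 mm up.
- rest: fixed dark steel rest, 116 x 80 mm, 84 mm high, for changing the grip: two notched cheeks 20 mm thick, 64 mm apart along its x, hold the part's length along x, tilted 45 degrees on a long edge. Notch corner 50 mm above the table, 16 mm to -y; back faces 48 mm long rise to +y, lips 18 mm long. A finger fits between the cheeks, under and behind the part (base plate 8 mm). Origin mid underside.
- rest_seat (a point): centre of the part when seated in the rest, 77 mm above the table; axes as the rest's (not tilted, z up). The seated part's exposed face looks to -y and up at 45 degrees, its width rises to +y and up at 45 degrees; its upper 12 mm stick out above the back faces.
- slab: the fixed dark granite slab, 300 x 200 x 30 mm. Origin at the middle of its underside; x along its 300 mm length, pointing away from the robot; its top is 30 mm above the table.
- outline (a point): middle of the rectangle painted in thin white lines on the slab's top, 140 mm (slab x) by 36 mm (slab y) inside; 55 mm to +x and 35 mm to -y of the slab's middle, on its top surface, axes as the slab's. The slab's end nearest the robot is 205 mm to -x of it.
- gauge: fixed dial gauge stand on the slab: black base 70 x 56 x 38 mm, column 228 mm high, arm 133 mm above the slab towards slab -y with a dial (54 mm across, 18 mm thick) and thin probe, over the outline's long middle line, 25 mm to +x of its middle. Probe tip 69 mm above the slab: the standing part (60 mm) passes below, a gripper does not. Origin mid underside of the base, 95 mm to +y of the probe.
- ring_gauge: bystander: loose steel ring 64 mm across, 22 mm high, lying on the table; origin at the middle of its underside
- plug_gauge: bystander: loose dark steel plug gauge standing on the table, 26 mm across at the foot, 75 mm high; origin at the middle of its underside
- gauge_block: bystander: loose steel block 30 x 35 x 30 mm standing on the slab, at the robot's end, towards the slab's +y side; origin at the middle of its underside
Mind the look-alikes: they are no part of the job. There is more than one size of the part; the one meant has the size given above.

How it is judged (in metres and radians):
On the way:
1. the part stands upright on a long edge on the slab, in line with the outline and short of it, let go (angle between part's own z axis and vertical between 1.4708 and 1.6708 rad and angle between part's own x axis and vertical between 1.4708 and 1.6708 rad and z of part in the frame of outline between 0.026 and 0.034 m and angle between the x axis of part and the x axis of outline, either way round below 0.35 rad and contact force between part and the fingers below 0.05 N and x of part in the frame of outline below -0.08 m and y of part in the frame of outline between -0.06 and 0.06 m), for 0.2 s.
At the end, for the whole second after the job is handed in: The part stands at rest and untouched on a long edge on the slab (within about 6 degrees of upright), its foot inside the outline: centre within 12 mm of the outline's middle both along and across it, and its length within 11 degrees of the outline's (angle between part's own z axis and vertical between 1.4708 and 1.6708 rad and angle between part's own x axis and vertical between 1.4708 and 1.6708 rad and z of part in the frame of outline between 0.026 and 0.034 m and angle between the x axis of part and the x axis of outline, either way round below 0.35 rad and linear speed of part below 0.02 m/s and angular speed of part below 0.1 rad/s and contact force between part and the fingers below 0.05 N and x of part in the frame of outline between -0.012 and 0.012 m and y of part in the frame of outline between -0.012 and 0.012 m and angle between the x axis of part and the x axis of outline, either way round below 0.19 rad).
It fails at once if the part is lifted off the slab, or lowered from above, near the outline instead of being slid there (x of part in the frame of outline between -0.06 and 0.12 m and y of part in the frame of outline between -0.06 and 0.06 m and z of part in the frame of outline between 0.04 and 0.16 m).
It fails at once if the gauge is bumped (more than 4 N) (contact force between gauge and anything else above 4 N).
It fails at once if the ring, the plug gauge or the steel block is displaced by more than 20 mm (distance of any of ring_gauge, plug_gauge, gauge_block from where it was at the start of the episode above 0.02 m).
It also fails if it takes over 64 s, if anything falls off the work surface, if the arm or the gripper's body presses on something with over 40 N, if the wrist force passes 120 N, or if a joint passes its speed limit or range.

### The arm

A 6-joint arm with a two-finger parallel gripper is mounted at the origin on the work surface. World frame = base frame: x ahead of the robot, y to its left, z up, the work surface at z = 0. Lengths are in m, angles in degrees, forces in N, time in s.
With the tool pointing down it reaches from about 0.325 to 0.775 m from the base axis. Payload 5.5 kg.
Tool frame: the origin (TCP) lies at the very end of the fingers, on their centre line; the grasp point (between the pads) lies 19 mm behind it; z points along the fingers, y is the line along which they close (so a half turn about z gives the same grasp; the last joint's range is limited). The gripper opens to 85 mm and grips with 20 to 120 N. Pads are 22 mm wide; open, the fingers measure 114 mm over their backs; the gripper's body (76 mm by 85 mm) begins 54 mm behind the grasp point. The pads swing forward as they close: fully open they stand 13 mm farther back than shut.
Start: joints at [-79.452, 5.22, 70.514, -0, 104.267, -3.249], TCP at [0.143, -0.583, 0.231] pointing down, gripper open.
Joint ranges: [-164.24, 164.24], [-49.07, 125.15], [9.68, 141.18], [-86.29, 266.29], [3.28, 154.24], [-151.56, 151.56]. Speed limits (degrees/s): [147.25, 147.25, 172.46, 180, 180, 180].

### API

Orientations are given as [roll, pitch, yaw] about the fixed x, y, z axes, in that order (R = Rz(yaw) Ry(pitch) Rx(roll)).
In Python, from plant import observe, read_camera, hand_in, look_for, regions_of, landmark_of gives the robot as it stands.
- The arm moves only by the tool servo_tool, never from a script. Its argument "plan" is a list that holds one entry, the list of rows, each a list of 7 numbers: the shift along the world's x, y, z in mm, then the turn, a rotation vector about the world's x, y, z in degrees, then the finger opening in mm, from 0 to 85.4. In form: [[[dx, dy, dz, wx, wy, wz, gripper], ...]]. A call has 1 to 12 rows; each row shifts and turns the commanded pose from where the row before left it; what a row does not reach is not made up. A row lasts 1/12 s, in which the tool goes at most 41.7 mm and 7.16 degrees, less where a joint would pass 70% of its speed; a pose out of reach is approached as far as the arm can. A call with a gripper value outside its range is refused whole. The fingers move at their own pace and stop on an object; "squeeze" is the grip in N (left out, the last holds). Time passes only in rows, so rows that do not move let the fingers close. It gives the time, the measured TCP pose, the force, the opening and the grip force at its end, in the units of the state.
- observe(): the state, without advancing time (a new reading comes with each control period).
- read_camera(name): name is "scene" or "top"; returns a dict with "img" (480x640x3 uint8, blue, green, red), "mtx" (3x3 intrinsics, pixels), "distortion" ([k1, k2, p1, p2, k3] as OpenCV has them; the pictures are not rectified), "world_from_camera" (4x4, takes a point from camera to world coordinates). Camera axes: x right, y up, looking along -z (the intrinsics and any distortion apply to the point x, -y, -z); pixel columns grow to the right and rows downward; lengths in m; the calibration is good to about 2 mm. A picture is of the moment at which its call begins. There is no depth.
- hand_in(): hands the job in; it is judged then, once.
Trained networks look in a picture, given as the dict that the camera call returned (one of the last four; its "shot" number tells which), for a name from the list of things; names that differ only in an ending like _2 or _b are one class to them, and where a whole thing is asked for, a point or a joint stands for the part that bears it (a point fixed in the world has none). Each returns a list of dicts, best first, with "conf" (0 to 1); they miss things now and then, are a little off and sometimes report something else, mostly with a low value. They report only what shows in the picture. A call takes as long as a camera call. They do not tell look-alikes from the thing itself.
- look_for(query, picture): "box" ([left, top, width, height] in pixels, round what is visible of it).
- regions_of(query, picture): "pixels" (480x640 bool, what is visible of it) and "box" ([left, top, width, height] in pixels, round what is visible of it).
- landmark_of(query, picture): "location" ([column, row] in pixels: a listed point, or the origin of a listed thing).
The state is a dict: "time_s": time; "joint_positions": joint angles; "qvel": joint speeds; "tau": joint torques, N m; "ee_pos": TCP position; "ee_rot": TCP orientation; "ft_force": force on the tool from outside, world axes, zero at the start; "torque": the same for the moment, N m; "finger_gap": opening from 0.0 (shut) to 1.0 (fully open); "finger_force": force on a finger pad.
Only numpy, scipy, OpenCV 4.12 (cv2) and the standard library are available. Lean on these libraries where they do the work, as an engineer would, in place of code of your own. Each camera call takes 0.05 s, during which the arm holds its last target. There are 200 camera calls.

## Working session

There is one attempt and no reset: what is moved stays moved. The work goes in short steps, Python scripts to look and compute and a tool call to move; the robot and the scene stay as the last step left them, time stands still between calls to the robot, and variables do not carry over. Pictures are saved under pics/ and viewed, at most 12 in all, crops included, and the job is handed in when it is done.

Besides the shell and the picture viewer there is one more tool, called after "Emit:" by a JSON object that holds its "method" and its "body", one argument or row to a line. servo_tool: Moves the arm, as the interface text tells. Its arguments: {"type":"object","properties":{"plan":{"type":"array"},"squeeze":{"type":"number"}},"required":["plan"]}

```bash
ls; mkdir -p pics; cat > h.py <<'E'
import numpy as np, cv2
from plant import *
def ray(p,uv):
    u=cv2.undistortPoints(np.array([[uv]],float),np.array(p["mtx"]),np.array(p["distortion"]))[0,0]
    T=np.array(p["world_from_camera"]); d=T[:3,:3]@np.array([u[0],-u[1],-1]); return T[:3,3],d
def atz(p,uv,z):
    o,d=ray(p,uv); return o+d*(z-o[2])/d[2]
def proj(p,X):
    T=np.linalg.inv(np.array(p["world_from_camera"])); X=np.atleast_2d(X)@T[:3,:3].T+T[:3,3]
    X=X*[1,-1,-1]
    return cv2.projectPoints(X.reshape(-1,1,3),np.zeros(3),np.zeros(3),np.array(p["mtx"]),np.array(p["distortion"]))[0][:,0]
E
python3 - <<'E'
from h import *
for n in("top","scene"):
    p=read_camera(n); cv2.imwrite(f"pics/{n}0.png",p["img"])
    print(n,np.round(p["world_from_camera"],3).tolist())
    for q in("part","rest","rest_seat","slab","outline","gauge","ring_gauge","plug_gauge","gauge_block"):
        print(q,[(np.round(r["location"]).tolist(),round(r["conf"],2)) for r in landmark_of(q,p)][:4],[(np.round(r["box"]).tolist(),round(r["conf"],2)) for r in look_for(q,p)][:4])
E
```

```text
pics
top [[0.007, 0.997, -0.078, 0.478], [-1.0, 0.007, -0.002, 0.022], [-0.001, 0.078, 0.997, 1.018], [0.0, 0.0, 0.0, 1.0]]
part [([387.0, 232.0], 0.97), ([336.0, 258.0], 0.88), ([324.0, 325.0], 0.65), ([480.0, 267.0], 0.49)] [([312.0, 304.0, 26.0, 40.0], 0.77), ([323.0, 232.0, 29.0, 59.0], 0.76), ([370.0, 214.0, 27.0, 33.0], 0.71)]
rest [([470.0, 266.0], 0.59)] [([450.0, 237.0, 44.0, 55.0], 0.8)]
rest_seat [([482.0, 262.0], 0.73)] [([450.0, 238.0, 45.0, 57.0], 0.91)]
slab [([218.0, 236.0], 0.89), ([443.0, 185.0], 0.33)] [([162.0, 165.0, 104.0, 143.0], 0.64)]
outline [([231.0, 215.0], 0.81)] [([161.0, 168.0, 104.0, 139.0], 0.83)]
gauge [([190.0, 200.0], 0.64)] [([152.0, 170.0, 83.0, 41.0], 0.98)]
ring_gauge [([384.0, 170.0], 0.62)] [([370.0, 154.0, 26.0, 31.0], 0.81), ([150.0, 166.0, 82.0, 47.0], 0.62), ([451.0, 237.0, 42.0, 57.0], 0.42)]
plug_gauge [([445.0, 186.0], 0.7)] [([439.0, 175.0, 20.0, 15.0], 0.56)]
gauge_block [([177.0, 261.0], 0.78)] [([167.0, 253.0, 23.0, 17.0], 0.51)]
scene [[0.226, -0.734, 0.641, 1.029], [0.974, 0.182, -0.135, -0.075], [-0.018, 0.654, 0.756, 0.689], [0
[... 167 characters left out ...]
), ([213.0, 286.0, 44.0, 39.0], 0.74)]
rest [([126.0, 286.0], 0.95)] [([89.0, 237.0, 63.0, 80.0], 0.64)]
rest_seat [([110.0, 267.0], 0.9)] [([88.0, 236.0, 64.0, 81.0], 0.93)]
slab [([445.0, 253.0], 0.85)] [([378.0, 187.0, 147.0, 145.0], 0.61), ([459.0, 200.0, 26.0, 20.0], 0.34)]
outline [([437.0, 272.0], 0.87)] [([378.0, 189.0, 150.0, 146.0], 0.96), ([274.0, 233.0, 40.0, 56.0], 0.54)]
gauge [([492.0, 280.0], 0.91)] [([437.0, 180.0, 105.0, 116.0], 0.59)]
ring_gauge [([252.0, 384.0], 0.81)] [([227.0, 356.0, 47.0, 42.0], 0.75)]
plug_gauge [([156.0, 380.0], 0.69)] [([136.0, 352.0, 30.0, 33.0], 0.56)]
gauge_block [([468.0, 216.0], 0.9), ([156.0, 381.0], 0.16)] [([459.0, 200.0, 24.0, 22.0], 0.72)]
```

View pics/top0.png

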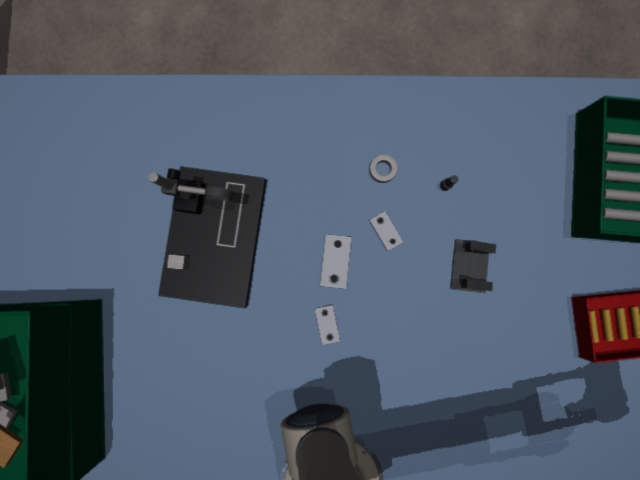

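View pics/scene0.png

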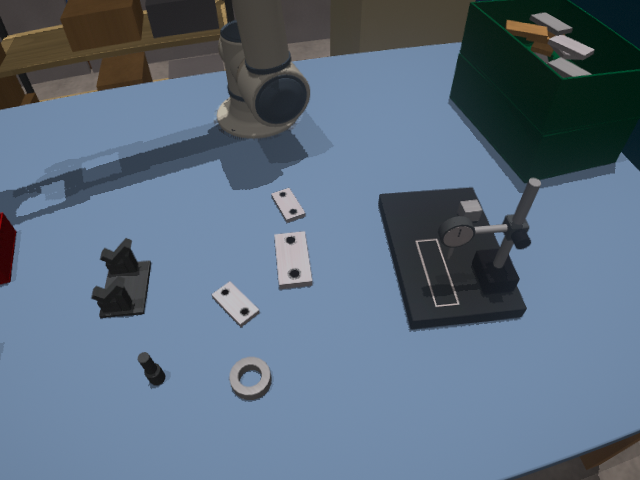

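The plates seen from the top are (387,232), (336,262) and (328,325). The middle one is about 55 px long against about 37 px for the others, so it is the 120 mm part. I'll measure all three and confirm in an enlarged crop.

```bash
python3 - <<'E'
from h import *
p=read_camera("top"); s=read_camera("scene")
g=cv2.cvtColor(p["img"],cv2.COLOR_BGR2HSV)
m=((g[...,1]<60)&(g[...,2]>120)).astype(np.uint8)
n,l,st,c=cv2.connectedComponentsWithStats(m)
for i in range(1,n):
    if st[i,4]>250 and 300<c[i][0]<420:
        k=cv2.findContours((l==i).astype(np.uint8),0,1)[0][0][:,0]
        P=np.array([atz(p,q,0.016)[:2] for q in k.astype(float)]).astype(np.float32)*1000
        print(c[i].round(),st[i],cv2.minAreaRect(P))
for n_,z in(("rest",0),("rest_seat",.077),("outline",.03),("slab",0),("gauge",.03),("ring_gauge",0),("plug_gauge",0),("gauge_block",.03),("part",.008)):
    for nm,q in(("top",p),("scene",s)):
        print(n_,nm,[(atz(q,r["location"],z)[:2].round(4).tolist()) for r in landmark_of(n_,q) if r["conf"]>.5])
I=p["img"]
a=cv2.resize(I[150:320,150:275],None,fx=3.1,fy=3.1,interpolation=2)
b=cv2.resize(I[225:305,305:375],None,fx=4,fy=4,interpolation=2); d=cv2.resize(I[225:305,440:510],None,fx=5,fy=5,interpolation=2)
e=cv2.resize(s["img"][225:330,80:160],None,fx=4,fy=4,interpolation=2)
C=np.zeros((600,800,3),np.uint8)
C[:527,:387]=a[:527,:387]
C[:320,390:670]=b
cv2.imwrite("pics/c1.png",C)
C=np.zeros((440,700,3),np.uint8);C[:400,:350]=d;C[:420,360:680]=e
cv2.imwrite("pics/c2.png",C)
E
```

```text
[384. 167.] [371 154  27  27 376] ((717.658447265625, -118.2113265991211), (60.6782341003418, 61.729488372802734), 89.88661193847656)
[386. 231.] [370 211  34  40 605] ((569.1422729492188, -122.64212036132812), (84.51813507080078, 42.45060729980469), 30.73297882080078)
[336. 261.] [ 320  234   32   55 1286] ((498.4945373535156, -6.416984558105469), (61.7989387512207, 120.0602035522461), 84.2417221069336)
[327. 325.] [314 305  27  40 630] ((353.6381530761719, 12.238449096679688), (83.59271240234375, 43.52107620239258), 12.284607887268066)
rest top [[0.49, -0.3189]]
rest scene [[0.486, -0.3204]]
rest_seat top [[0.4907, -0.3169]]
rest_seat scene [[0.4874, -0.3205]]
outline top [[0.5965, 0.2341]]
outline scene [[0.5989, 0.2365]]
slab top [[0.5531, 0.2679]]
slab scene [[0.5501, 0.2795]]
gauge top [[0.6383, 0.3237]]
gauge scene [[0.6435, 0.3224]]
ring_gauge top [[0.7161, -0.1159]]
ring_gauge scene [[0.7182, -0.1137]]
plug_gauge top [[0.6758, -0.2635]]
plug_gauge scene [[0.6792, -0.2677]]
gauge_block top [[0.4917, 0.3483]]
gauge_block scene [[0.4904, 0.3441]]
part top [[0.5021, -0.0046], [0.3604, 0.0166], [0.5707, -0.1291]]
part scene [[0.3546, 0.0161], [0.5781, -0.1196], [0.4969, -0.0105]]
```

View pics/c1.png

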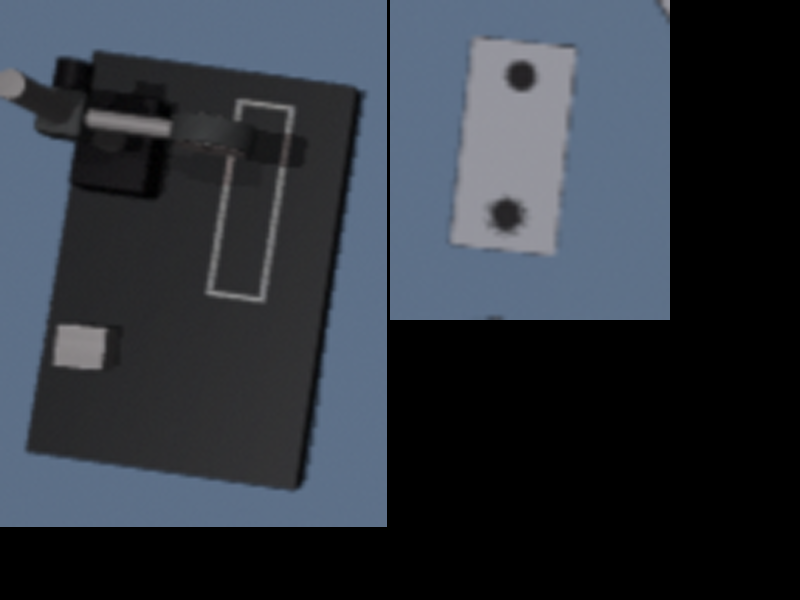

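View pics/c2.png

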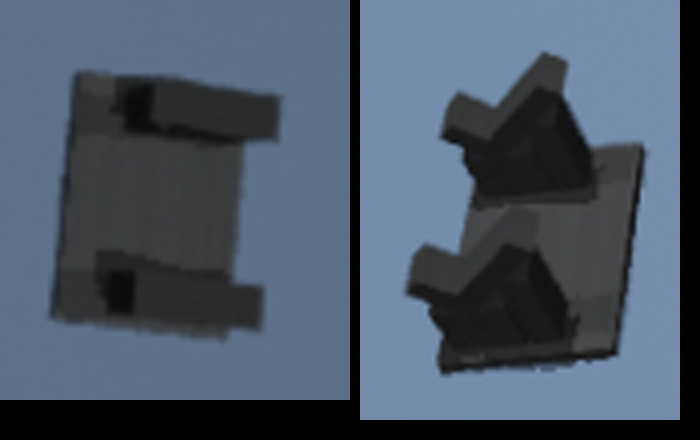

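The plate at (336,262) measures 120 x 62 mm, and the others are about 84 x 43 mm, so the middle one is the part. Next I'll check the slab and rest poses by projecting models into the pictures.

```bash
python3 - <<'E'
from h import *
p=read_camera("top"); s=read_camera("scene")
cr=np.array([(238,101),(292,107),(264,300),(208,293)])/3.1+150-.3
W=np.array([atz(p,q,.03) for q in cr]);print(W.round(4).tolist(),W.mean(0).round(4))
d=(W[0]+W[1]-W[2]-W[3]);print("yaw outline",np.degrees(np.arctan2(d[1],d[0])),np.linalg.norm(d)/2)
sc=np.array([(97,52),(28,452)])/3.1+150-.3
S=np.array([atz(p,q,.03) for q in sc]);d=S[0]-S[1];print(S.round(4).tolist(),"slab edge yaw",np.degrees(np.arctan2(d[1],d[0])),np.linalg.norm(d))
rc=np.array([(78,72),(52,318),(228,337)])/5+[440,225]-.4
R=np.array([atz(p,q,.004) for q in rc]);print(R.round(4).tolist(),(R[0]+R[2])/2)
d=R[0]-R[1];print("rest yaw",np.degrees(np.arctan2(d[1],d[0])),np.linalg.norm(d))
def T(x,y,yaw):
    c,s_=np.cos(np.radians(yaw)),np.sin(np.radians(yaw)); return lambda P:np.array(P)@np.array([[c,s_,0],[-s_,c,0],[0,0,1]])+[x,y,0]
r=np.sqrt(.5)
def rest(t):
    L=[[t([(a,b,0) for a,b in((-.058,-.04),(.058,-.04),(.058,.04),(-.058,.04),(-.058,-.04))])][0]]
    for cx in(-.052,-.032,.032,.052): L.append(t([(cx,-.016-.018*r,.05+.018*r),(cx,-.016,.05),(cx,-.016+.048*r,.05+.048*r)]))
    return L
xy=(.4885,-.3195)
out=[]
for q,(x0,x1,y0,y1) in((p,(440,510,225,305)),(s,(80,160,225,330))):
    for yaw in(-6,174):
        I=cv2.resize(q["img"][y0:y1,x0:x1],None,fx=4,fy=4,interpolation=2)
        for L in rest(T(*xy,yaw)):
            u=(proj(q,L)-[x0,y0]+.5)*4
            cv2.polylines(I,[u.astype(np.int32).reshape(-1,1,2)],False,(0,255,255),1)
        J=np.zeros((420,320,3),np.uint8);J[:I.shape[0],:I.shape[1]]=I;out.append(J)
C=np.vstack([np.hstack(out[:2]),np.hstack(out[2:])])
cv2.imwrite("pics/ov.png",cv2.resize(C,None,fx=.714,fy=.714,interpolation=3))
print(observe())
E
```

```text
[[0.6762, 0.2451, 0.03], [0.6719, 0.205, 0.03], [0.5289, 0.2224, 0.03], [0.5337, 0.2636, 0.03]] [0.6027 0.234  0.03  ]
yaw outline -7.156656212694719 0.1438269994565033
[[0.7125, 0.3511, 0.03], [0.4171, 0.3918, 0.03]] slab edge yaw -7.838022089488771 0.2981475661951496
[[0.5514, -0.2852, 0.004], [0.4373, -0.2714, 0.004], [0.4291, -0.3529, 0.004]] [ 0.49022938 -0.31906308  0.004     ]
rest yaw -6.92023633417566 0.11487427336952648
{'time_s': 3.0, 'joint_positions': array([-7.94510631e+01,  5.21952181e+00,  7.05144318e+01,  1.39933219e-03,
        1.04267215e+02, -3.24894053e+00]), 'qvel': array([-0.04110053, -0.01472133, -0.05872567, -0.01871413, -0.11498537,
        0.08526622]), 'tau': array([ 2.06507066e-04, -4.58457971e+01, -4.18083572e+01, -8.52862263e-05,
        8.18193912e-04,  1.54539912e-06]), 'ee_pos': array([ 0.14310355, -0.58269413,  0.23127142]), 'ee_rot': array([-1.79998910e+02, -1.42021325e-03,  1.37982222e+01]), 'ft_force': array([0.62818026, 0.62323163, 0.33942963]), 'torque': array([-0.04871763,  0.0029235 , -0.00695521]), 'finger_force': 0.0, 'finger_gap': 1.0010367945824967}
```

View pics/ov.png

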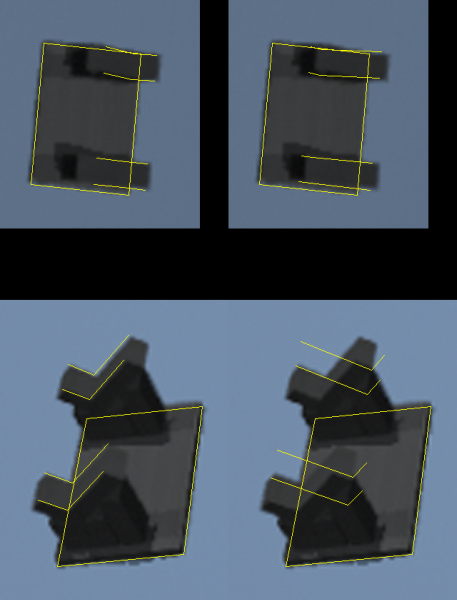

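Left-column overlay (rest yaw about -6.5°, lip to world -y) fits: notch V's at (67,508) and (93,395). The 180° alternative doesn't fit. I'll move above the part.

Emit:
{"method": "servo_tool", "body": {
  "plan": [
    [[20,32.5,0,0,0,-1.65,85],[20,32.5,0,0,0,-1.65,85],[20,32.5,0,0,0,-1.65,85],[20,32.5,0,0,0,-1.65,85],[20,32.5,0,0,0,-1.65,85],[20,32.5,0,0,0,-1.65,85],[20,32.5,0,0,0,-1.65,85],[20,32.5,0,0,0,-1.65,85],[20,32.5,0,0,0,-1.65,85],[20,32.5,0,0,0,-1.65,85],[20,32.5,0,0,0,-1.65,85],[20,32.5,0,0,0,-1.65,85]]
  ],
  "squeeze": 60
}}

```text
time_s: 4.0
ee_pos: [0.3836, -0.191, 0.2317]
ee_rot: [180.0, -0.1, -6.1]
ft_force: [0.8, 0.1, 0.4]
finger_gap: 0.994
finger_force: 0.0
```

Emit:
{"method": "servo_tool", "body": {
  "plan": [
    [[19.3,31,-20,0,0,0,85],[19.3,31,-20,0,0,0,85],[19.3,31,-20,0,0,0,85],[19.3,31,-20,0,0,0,85],[19.3,31,-20,0,0,0,85],[19.3,31,-20,0,0,0,85],[0,0,0,0,0,0,85],[0,0,0,0,0,0,85],[0,0,0,0,0,0,85]]
  ]
}}

```text
time_s: 4.75
ee_pos: [0.4988, -0.0068, 0.1115]
ee_rot: [180.0, 0.0, -6.0]
ft_force: [-0.4, -1.0, 0.4]
finger_gap: 0.996
finger_force: 0.0
```

Emit:
{"method": "servo_tool", "body": {
  "plan": [
    [[0,0,-25,0,0,0,85],[0,0,-25,0,0,0,85],[0,0,-25,0,0,0,85],[0,0,-20,0,0,0,85],[0,0,-13,0,0,0,85],[0,0,0,0,0,0,85],[0,0,0,0,0,0,55],[0,0,0,0,0,0,55],[0,0,0,0,0,0,55],[0,0,0,0,0,0,55],[0,0,0,0,0,0,55],[0,0,0,0,0,0,55]]
  ]
}}

```text
time_s: 5.75
ee_pos: [0.5006, -0.0072, 0.0064]
ee_rot: [180.0, -0.3, -6.0]
ft_force: [-1.7, -1.1, 7.2]
finger_gap: 0.676
finger_force: 65.3
```

Emit:
{"method": "servo_tool", "body": {
  "plan": [
    [[0,0,25,0,0,0,55],[0,0,35,0,0,0,55],[0,0,35,0,0,0,55],[0,0,35,0,0,0,55],[0,0,35,0,0,0,55],[0,-10,15,0,0,0,55],[0,-30,0,0,0,0,55],[0,-30,0,0,0,0,55],[0,-30,0,0,0,0,55]]
  ]
}}

```text
time_s: 6.5
ee_pos: [0.4989, -0.1077, 0.1844]
ee_rot: [180.0, -0.1, -5.9]
ft_force: [0.4, -0.2, -4.4]
finger_gap: 0.675
finger_force: 66.4
```

Emit:
{"method": "servo_tool", "body": {
  "plan": [
    [[-2,-34,0,5.6,-0.6,0,55],[-2,-34,0,5.6,-0.6,0,55],[-2,-34,0,5.6,-0.6,0,55],[-2,-34,0,5.6,-0.6,0,55],[-2,-34,0,5.6,-0.6,0,55],[-2,-34,0,5.6,-0.6,0,55],[-2,-34,0,5.6,-0.6,0,55],[-2,-34,0,5.5,-0.6,0,55],[0,0,0,0,0,0,55],[0,0,0,0,0,0,55],[0,0,0,0,0,0,55]]
  ]
}}

```text
time_s: 7.42
ee_pos: [0.4828, -0.3794, 0.182]
ee_rot: [-135.0, -0.0, -6.1]
ft_force: [0.2, 0.3, -2.6]
finger_gap: 0.674
finger_force: 66.7
```

Emit:
{"method": "servo_tool", "body": {
  "plan": [
    [[-0.5,-3,-16,0,0,-0.4,55],[-0.5,-3,-16,0,0,0,55],[1.4,12.3,-12.4,0,0,0,55],[1.4,12.3,-12.4,0,0,0,55],[1.4,12.3,-12.4,0,0,0,55],[1.4,12.3,-12.4,0,0,0,55],[0,0,0,0,0,0,55],[0,0,0,0,0,0,55]]
  ]
}}

```text
time_s: 8.08
ee_pos: [0.4874, -0.3339, 0.1024]
ee_rot: [-135.1, -0.1, -6.3]
ft_force: [0.1, 0.0, -3.0]
finger_gap: 0.672
finger_force: 66.7
```

```bash
python3 - <<'E'
from h import *
o=observe();print(o["ee_pos"],o["ee_rot"],o["ft_force"])
p=read_camera("top"); s=read_camera("scene")
a=cv2.resize(s["img"][180:330,40:210],None,fx=4,fy=4,interpolation=2)
cv2.imwrite("pics/seat1.png",a)
E
```

```text
[ 0.48740983 -0.33385735  0.10235537] [-1.35119090e+02 -1.05825198e-01 -6.31664095e+00] [ 0.10779127  0.03697809 -3.00870534]
```

View pics/seat1.png

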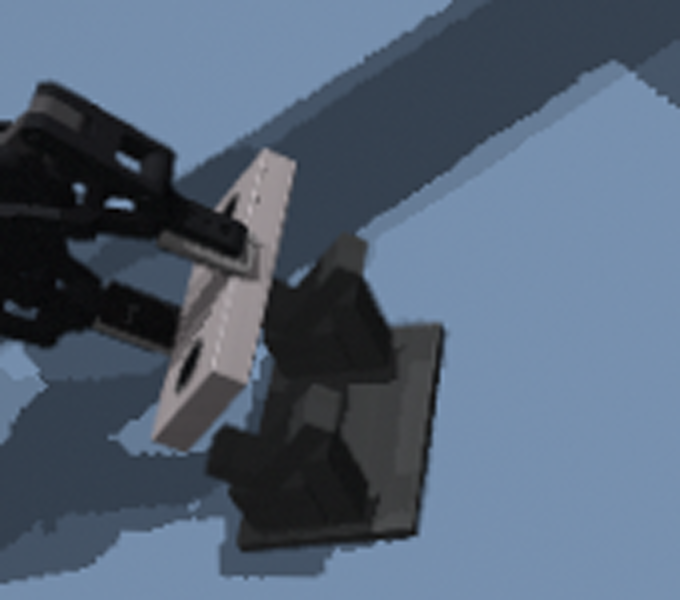

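The part is held square, parallel to the back faces, just in front of the rest and about 30 mm off. Moving in.

Emit:
{"method": "servo_tool", "body": {
  "plan": [
    [[0.5,5.6,-5.6,0,0,0,55],[0.5,5.6,-5.6,0,0,0,55],[0.5,5.6,-5.6,0,0,0,55],[0.2,2.1,-2.1,0,0,0,55],[0,0,0,0,0,0,55],[0,0,0,0,0,0,55]]
  ]
}}

```text
time_s: 8.68
ee_pos: [0.4891, -0.3163, 0.0825]
ee_rot: [-135.0, -0.1, -6.4]
ft_force: [0.4, -0.4, -3.6]
finger_gap: 0.672
finger_force: 66.6
```

Emit:
{"method": "servo_tool", "body": {
  "plan": [
    [[0.1,1.0,-1.0,0,0,0,55],[0.1,1.0,-1.0,0,0,0,55],[0,0,0,0,0,0,55],[0,0,0,0,0,0,55]]
  ]
}}

```text
time_s: 9.02
ee_pos: [0.4894, -0.3147, 0.0808]
ee_rot: [-135.0, -0.1, -6.4]
ft_force: [1.3, 0.7, -3.8]
finger_gap: 0.677
finger_force: 66.6
```

Emit:
{"method": "servo_tool", "body": {
  "plan": [
    [[-0.1,-1.2,-1.2,0,0,0,55],[-0.1,-1.2,-1.2,0,0,0,55],[-0.1,-0.8,-0.8,0,0,0,55],[0,0,0,0,0,0,55],[0,0,0,0,0,0,55]]
  ]
}}

```text
time_s: 9.43
ee_pos: [0.4891, -0.3179, 0.0774]
ee_rot: [-135.0, -0.1, -6.4]
ft_force: [0.2, -0.1, -3.0]
finger_gap: 0.676
finger_force: 66.7
```

Emit:
{"method": "servo_tool", "body": {
  "plan": [
    [[0,0.7,-0.7,0,0,0,55],[0,0,0,0,0,0,55],[0,0,0,0,0,0,55]]
  ]
}}

```text
time_s: 9.68
ee_pos: [0.489, -0.317, 0.0768]
ee_rot: [-135.0, -0.1, -6.4]
ft_force: [0.6, 0.4, -3.4]
finger_gap: 0.673
finger_force: 66.7
```

Emit:
{"method": "servo_tool", "body": {
  "plan": [
    [[-0.1,-1,-1,0,0,0,55],[0,0.7,-0.7,0,0,0,55],[0,0,0,0,0,0,55],[0,0,0,0,0,0,55]]
  ]
}}

```text
time_s: 10.02
ee_pos: [0.4892, -0.3169, 0.0762]
ee_rot: [-135.0, -0.1, -6.4]
ft_force: [0.3, 5.0, 4.1]
finger_gap: 0.672
finger_force: 66.9
```

Emit:
{"method": "servo_tool", "body": {
  "plan": [
    [[0,0,0,0,0,0,66],[0,0,0,0,0,0,75],[0,0,0,0,0,0,80],[0,0,0,0,0,0,80],[0,0,0,0,0,0,80],[0,0,0,0,0,0,80]]
  ]
}}

```text
time_s: 10.52
ee_pos: [0.4889, -0.3176, 0.0751]
ee_rot: [-135.1, -0.1, -6.5]
ft_force: [-0.5, 0.2, 0.2]
finger_gap: 0.937
finger_force: 0.0
```

Emit:
{"method": "servo_tool", "body": {
  "plan": [
    [[-0.4,-3.5,3.5,0,0,0,80],[-0.8,-7,7,0,0,0,80],[-1.2,-10.5,10.5,0,0,0,80],[-1.6,-14,14,0,0,0,80],[-1.6,-14,14,0,0,0,80],[-1.6,-14,20,0,0,0,80],[0,-4,30,0,0,0,80],[0,0,30,0,0,0,60],[0,0,0,0,0,0,45],[0,0,0,0,0,0,45]]
  ]
}}

```text
time_s: 11.35
ee_pos: [0.482, -0.3857, 0.2074]
ee_rot: [-135.3, -0.3, -6.5]
ft_force: [0.2, 0.2, -0.7]
finger_gap: 0.539
finger_force: 0.0
```

```bash
python3 - <<'E'
from h import *
o=observe();print(o["ee_pos"],o["ee_rot"],o["finger_gap"])
p=read_camera("top"); s=read_camera("scene")
a=cv2.resize(s["img"][200:330,60:180],None,fx=4,fy=4,interpolation=2)
b=cv2.resize(p["img"][220:320,430:510],None,fx=4,fy=4,interpolation=2)
C=np.zeros((520,800,3),np.uint8);C[:,:480]=a;C[:400,480:]=b
cv2.imwrite("pics/seat2.png",C)
for q in(p,s):print([(r["location"],r["conf"]) for r in landmark_of("part",q)][:3])
print(proj(p,[.4895,-.319,.077]),proj(s,[.4895,-.319,.077]))
E
```

```text
[ 0.48200808 -0.38568886  0.20743996] [-135.32859493   -0.33524483   -6.45080425] 0.5386092916554183
[([479.9, 262.8], 0.83), ([326.3, 326.2], 0.72), ([387.6, 230.2], 0.67)]
[([289.1, 202.9], 0.77), ([236.5, 306.6], 0.69)]
[[481.46125435 265.38755881]] [[111.67044867 263.78915356]]
```

View pics/seat2.png

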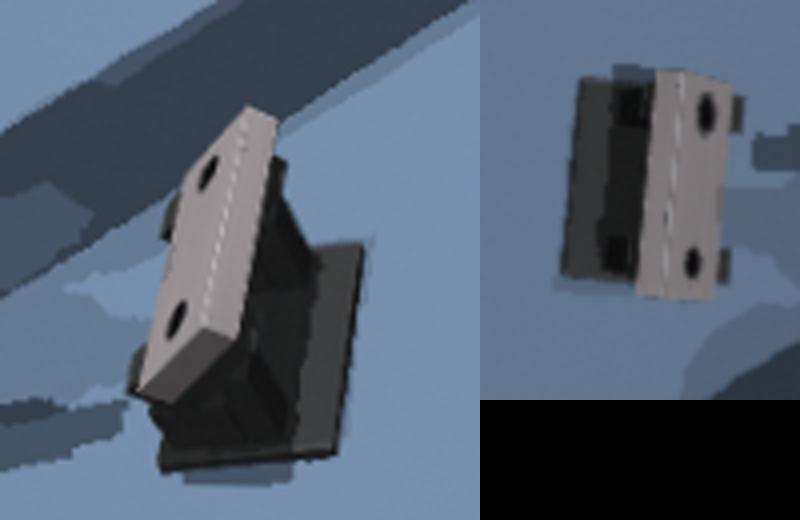

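The part is seated correctly in both notches. Next I'll turn the tool by -90° about the rest's x for the thickness pinch.

Emit:
{"method": "servo_tool", "body": {
  "plan": [
    [[1.2,11,1,-6.9,0.78,0,45],[1.2,11,1,-6.9,0.78,0,45],[1.2,11,1,-6.9,0.78,0,45],[1.2,11,1,-6.9,0.78,0,45],[1.2,11,0,-6.9,0.78,0,45],[1.2,11,0,-6.9,0.78,0,45],[1.2,11,0,-6.9,0.78,0,45],[1.2,11,0,-6.9,0.78,0,45],[1.2,11,0,-6.9,0.78,0,45],[1.2,11,0,-6.9,0.78,0,45],[1.2,11,0,-6.9,0.78,0,45],[1.2,11,0,-6.9,0.78,0,45]]
  ]
}}

```text
time_s: 12.55
ee_pos: [0.4962, -0.2514, 0.2086]
ee_rot: [141.3, -0.1, -6.3]
ft_force: [0.0, 0.5, -1.5]
finger_gap: 0.528
finger_force: 0.0
```

Emit:
{"method": "servo_tool", "body": {
  "plan": [
    [[0,0,-10,-6.6,0.75,0,45],[0,0,-30,0,0,0,45],[0,0,-25,0,0,0,45],[0,0,0,0,0,0,45],[0,0,0,0,0,0,45],[0,0,0,0,0,0,45]]
  ]
}}

```text
time_s: 13.05
ee_pos: [0.4964, -0.2529, 0.1446]
ee_rot: [134.9, -0.0, -6.4]
ft_force: [0.2, -0.2, 0.5]
finger_gap: 0.528
finger_force: 0.0
```

Emit:
{"method": "servo_tool", "body": {
  "plan": [
    [[-1.2,-11,-11,0,0,0,45],[-1.6,-14,-14,0,0,0,45],[-1.6,-14,-14,0,0,0,45],[-1.2,-10,-10,0,0,0,45],[-0.8,-7,-7.5,0,0,0,45],[-0.8,-7,-7.5,0,0,0,45],[-0.4,-4,-4.5,0,0,0,45],[-0.4,-4,-4,0,0,0,45],[0,0,0,0,0,0,45],[0,0,0,0,0,0,45]]
  ]
}}

```text
time_s: 13.88
ee_pos: [0.4883, -0.3235, 0.071]
ee_rot: [135.0, -0.0, -6.4]
ft_force: [0.3, 0.2, -0.4]
finger_gap: 0.53
finger_force: 0.0
```

Emit:
{"method": "servo_tool", "body": {
  "plan": [
    [[0,0,0,0,0,0,28],[0,0,0,0,0,0,20],[0,0,0,0,0,0,12],[0,0,0,0,0,0,12],[0,0,0,0,0,0,12],[0,0,0,0,0,0,12],[0,0,0,0,0,0,12]]
  ]
}}

```text
time_s: 14.47
ee_pos: [0.4887, -0.3232, 0.0713]
ee_rot: [135.0, -0.0, -6.3]
ft_force: [0.6, 4.8, 5.3]
finger_gap: 0.181
finger_force: 59.3
```

Emit:
{"method": "servo_tool", "body": {
  "plan": [
    [[0.5,4,4,0,0,0,12],[1.2,10,10,0,0,0,12],[1.2,10,20,0,0,0,12],[0,5,35,0,0,0,12],[0,5,35,0,0,0,12],[0,15,30,0,0,0,12],[0,25,0,5.6,-0.64,0,12],[0,25,0,5.6,-0.64,0,12],[0,25,0,5.6,-0.64,0,12],[0,25,0,5.6,-0.64,0,12]]
  ]
}}

```text
time_s: 15.3
ee_pos: [0.4908, -0.1725, 0.204]
ee_rot: [157.9, 0.0, -6.3]
ft_force: [0.0, -0.3, -4.1]
finger_gap: 0.181
finger_force: 60.6
```

Emit:
{"method": "servo_tool", "body": {
  "plan": [
    [[-1,30,0,5.6,-0.64,0,12],[-1,30,0,5.6,-0.64,0,12],[-1,35,0,5.6,-0.64,0,12],[-1,35,0,5.6,-0.64,-1,12],[-2,36,0,0,0,0,12],[-2,36,0,0,0,0,12],[-2,36,0,0,0,0,12],[-2,36,0,0,0,0,12],[-2,36,0,0,0,0,12],[-2,36,0,0,0,0,12],[-2,36,0,0,0,0,12],[-2,30,0,0,0,0,12]]
  ]
}}

```text
time_s: 16.3
ee_pos: [0.47, 0.2396, 0.203]
ee_rot: [-180.0, 0.1, -7.3]
ft_force: [-0.0, -0.2, -3.6]
finger_gap: 0.18
finger_force: 60.8
```

Emit:
{"method": "servo_tool", "body": {
  "plan": [
    [[0,0,0,0,0,0,12],[0,0,0,0,0,0,12],[0,0,0,0,0,0,12]]
  ]
}}

```text
time_s: 16.55
ee_pos: [0.4707, 0.237, 0.2034]
ee_rot: [180.0, 0.1, -7.4]
ft_force: [0.6, 0.0, -3.7]
finger_gap: 0.176
finger_force: 60.8
```

Emit:
{"method": "servo_tool", "body": {
  "plan": [
    [[-3.5,13,0,0,0,0,12],[0,0,-30,0,0,0,12],[0,0,-35,0,0,0,12],[0,0,-35,0,0,0,12],[0,0,-25,0,0,0,12],[0,0,-14,0,0,0,12],[0,0,0,0,0,0,12],[0,0,0,0,0,0,12],[0,0,0,0,0,0,12]]
  ]
}}

```text
time_s: 17.3
ee_pos: [0.4686, 0.2501, 0.0673]
ee_rot: [-179.9, -0.2, -7.5]
ft_force: [-0.7, 0.4, -2.6]
finger_gap: 0.177
finger_force: 60.7
```

Emit:
{"method": "servo_tool", "body": {
  "plan": [
    [[0,0,-3,0,0,0,12],[0,0,-2,0,0,0,12],[0,0,0,0,0,0,12],[0,0,0,0,0,0,12]]
  ]
}}

```text
time_s: 17.63
ee_pos: [0.4677, 0.2507, 0.0611]
ee_rot: [-179.9, -0.1, -7.4]
ft_force: [0.3, 0.0, -4.4]
finger_gap: 0.18
finger_force: 60.7
```

Emit:
{"method": "servo_tool", "body": {
  "plan": [
    [[0,0,-2.5,0,0,0,12],[0,0,-1.5,0,0,0,12],[0,0,0,0,0,0,12],[0,0,0,0,0,0,12]]
  ]
}}

```text
time_s: 17.97
ee_pos: [0.4674, 0.2506, 0.0564]
ee_rot: [-179.9, -0.0, -7.4]
ft_force: [1.3, 0.2, -3.6]
finger_gap: 0.182
finger_force: 60.7
```

Emit:
{"method": "servo_tool", "body": {
  "plan": [
    [[0,0,-1.5,0,0,0,12],[0,0,0,0,0,0,12],[0,0,0,0,0,0,12]]
  ]
}}

```text
time_s: 18.22
ee_pos: [0.4675, 0.2506, 0.055]
ee_rot: [-179.9, -0.0, -7.4]
ft_force: [-0.7, 0.1, -3.0]
finger_gap: 0.181
finger_force: 60.7
```

```bash
python3 - <<'E'
from h import *
p=read_camera("top"); s=read_camera("scene")
a=cv2.resize(s["img"][160:330,370:540],None,fx=3.5,fy=3.5,interpolation=2)
cv2.imwrite("pics/slab1.png",a)
E
```

```text
(no output)
```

View pics/slab1.png

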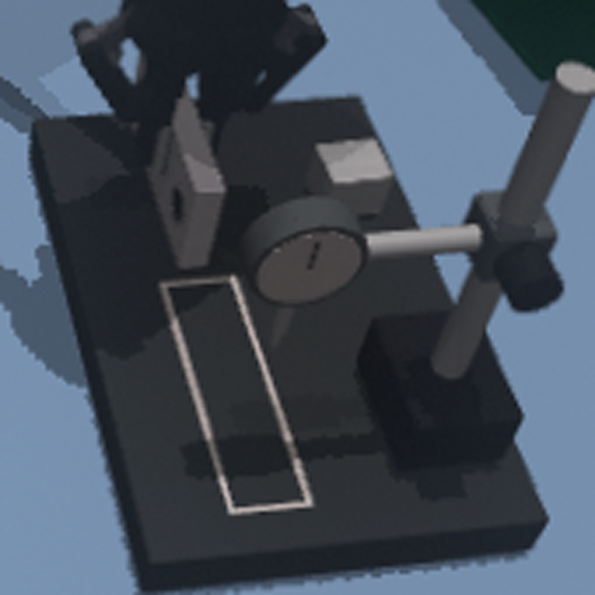

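The part stands upright above the slab just short of the outline, its front foot at about (195,268) and the outline's near line at (200,282). I'll lower it to contact.

Emit:
{"method": "servo_tool", "body": {
  "plan": [
    [[0,0,-1,0,0,0,12],[0,0,-0.7,0,0,0,12],[0,0,0,0,0,0,12],[0,0,0,0,0,0,12]]
  ]
}}

```text
time_s: 18.65
ee_pos: [0.4675, 0.2505, 0.0534]
ee_rot: [-179.9, -0.0, -7.4]
ft_force: [0.7, -0.2, -4.4]
finger_gap: 0.185
finger_force: 60.7
```

Emit:
{"method": "servo_tool", "body": {
  "plan": [
    [[0,0,-1,0,0,0,12],[0,0,0,0,0,0,12],[0,0,0,0,0,0,12]]
  ]
}}

```text
time_s: 18.9
ee_pos: [0.4676, 0.2506, 0.0524]
ee_rot: [-179.9, -0.0, -7.4]
ft_force: [0.3, -0.8, -3.5]
finger_gap: 0.184
finger_force: 60.7
```

Emit:
{"method": "servo_tool", "body": {
  "plan": [
    [[0,0,-1,0,0,0,12],[0,0,0,0,0,0,12],[0,0,0,0,0,0,12]]
  ]
}}

```text
time_s: 19.15
ee_pos: [0.4677, 0.2506, 0.0522]
ee_rot: [-179.9, -0.1, -7.4]
ft_force: [-2.6, -0.4, 1.7]
finger_gap: 0.177
finger_force: 61.4
```

Emit:
{"method": "servo_tool", "body": {
  "plan": [
    [[0,0,-1,0,0,0,12],[0,0,0,0,0,0,12],[0,0,0,0,0,0,12]]
  ]
}}

```text
time_s: 19.4
ee_pos: [0.4677, 0.2507, 0.0521]
ee_rot: [-179.9, -0.1, -7.4]
ft_force: [-5.2, -3.3, 7.5]
finger_gap: 0.18
finger_force: 62.5
```

Emit:
{"method": "servo_tool", "body": {
  "plan": [
    [[0,0,0.7,0,0,0,20],[0,0,0.7,0,0,0,26],[0,0,0,0,0,0,32],[0,0,0,0,0,0,36],[0,0,0,0,0,0,36],[0,0,0,0,0,0,36],[0,0,0,0,0,0,36],[0,0,0,0,0,0,36]]
  ]
}}

```text
time_s: 20.07
ee_pos: [0.4676, 0.2506, 0.0518]
ee_rot: [-179.9, -0.0, -7.4]
ft_force: [-0.4, -0.1, -0.6]
finger_gap: 0.425
finger_force: 0.0
```

```bash
cat > m.py <<'E'
from h import *
from scipy.optimize import least_squares
# pose of standing part from its bright mask in the scene: compare the projected hull with the mask
s=read_camera("scene"); p=read_camera("top")
def hull(q,v):
    x,y,a=v; c,n=np.cos(a),np.sin(a)
    B=np.array([(i*.06,j*.008,.03+k) for i in(-1,1) for j in(-1,1) for k in(0,.06)])
    B=B@np.array([[c,n,0],[-n,c,0],[0,0,1]])+[x,y,0]
    return cv2.convexHull(proj(q,B).astype(np.float32))[:,0]
for nm,q in(("scene",s),("top",p)):
    r=[t for t in regions_of("part",q)]
    for t in r:
        b=t["box"]; w=atz(q,(b[0]+b[2]/2,b[1]+b[3]/2),.05)
        print(nm,np.round(b),round(t["conf"],2),w.round(3))
        if .1<w[1]<.4: np.save(f"/tmp/{nm}.npy",t["pixels"])
I=cv2.resize(s["img"][160:330,370:540],None,fx=3.5,fy=3.5,interpolation=2)
E
python3 m.py; python3 -c "
from plant import *;print(observe()['ft_force'],observe()['finger_force'])"
```

```text
scene [271. 190.  34.  31.] 0.78 [0.4   0.006 0.05 ]
scene [412. 186.  22.  52.] 0.67 [0.481 0.254 0.05 ]
scene [212. 286.  48.  40.] 0.62 [ 0.605 -0.119  0.05 ]
top [313. 304.  28.  39.] 0.87 [0.36  0.014 0.05 ]
top [216. 248.  11.  53.] 0.86 [0.465 0.246 0.05 ]
top [371. 210.  31.  42.] 0.83 [ 0.565 -0.118  0.05 ]
[-0.53429293  0.26388913  1.00695109] 0.0
```

Emit:
{"method": "servo_tool", "body": {
  "plan": [
    [[-10.4,1.4,0,0,0,0,36],[-10.4,1.4,0,0,0,0,36],[-10.4,1.4,0,0,0,0,36],[-10.4,1.3,0,0,0,0,36],[0,0,0,0,0,0,36],[0,0,0,0,0,0,36]]
  ]
}}

```text
time_s: 20.77
ee_pos: [0.4253, 0.2564, 0.0521]
ee_rot: [-179.9, -0.1, -7.3]
ft_force: [1.1, 0.2, 0.3]
finger_gap: 0.423
finger_force: 0.0
```

```bash
cat > m2.py <<'E'
from h import *
p=read_camera("top"); s=read_camera("scene")
I=cv2.resize(p["img"][150:320,150:275],None,fx=3.5,fy=3.5,interpolation=2)
J=cv2.resize(s["img"][160:330,400:500],None,fx=3.5,fy=3.5,interpolation=2)
import sys
cv2.imwrite(f"pics/{sys.argv[1]}.png",np.hstack([I[:595],J[:595]]))
for nm,q in(("top",p),("scene",s)):
  for t in regions_of("part",q):
    b=t["box"]; w=atz(q,(b[0]+b[2]/2,b[1]+b[3]/2),.05)
    if .1<w[1]<.4:
      print(nm,np.round(b,1),t["conf"])
      k=np.argwhere(t["pixels"])[:,::-1].astype(np.float32); rc=cv2.minAreaRect(k);print(rc)
E
python3 m2.py s2
```

```text
top [211.3 244.4  19.2  48.3] 0.68
((219.13848876953125, 267.392333984375), (14.263994216918945, 42.916019439697266), 7.125016689300537)
scene [406.5 172.8  27.6  65.4] 0.95
((419.8500061035156, 204.55001831054688), (63.56177520751953, 18.973661422729492), 71.56505584716797)
```

View pics/s2.png

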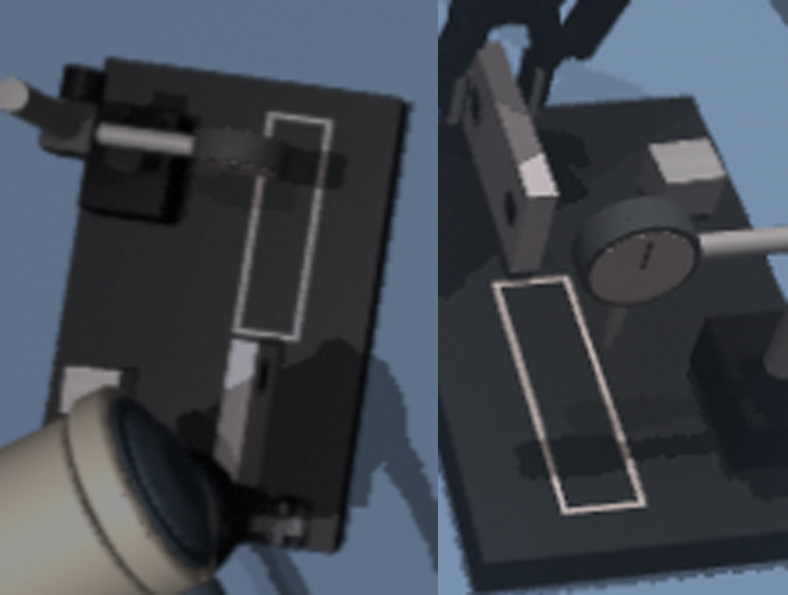

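```bash
python3 - <<'E'
from h import *
s=read_camera("scene")
def f(u,v): return atz(s,(400+(u-438)/3.5-.35,160+v/3.5-.35),.03)
near=(f(494,284)+f(567,277))/2; far=(f(565,514)+f(644,506))/2; O=(near+far)/2; d=(far-near)[:2]
print(near,far,O,np.linalg.norm(d),np.degrees(np.arctan2(d[1],d[0])))
e=d/np.linalg.norm(d); foot=(f(510,274)+f(546,269))/2; r=(foot-O)[:2]; print("front foot along",r@e,"across",r@[-e[1],e[0]])
E
```

```text
[0.53156401 0.24272165 0.03      ] [0.67527919 0.22331454 0.03      ] [0.6034216  0.23301809 0.03      ] 0.14501961678281045 -7.690626838386575
front foot along -0.0788689388642758 across 0.00019391063864898452
```

Emit:
{"method": "servo_tool", "body": {
  "plan": [
    [[0,0,0,0,0,0,28],[0,0,0,0,0,0,22],[0,0,0,0,0,0,18],[0,0,0,0,0,0,14],[0,0,0,0,0,0,12],[0,0,0,0,0,0,12],[0,0,0,0,0,0,12],[0,0,0,0,0,0,12]]
  ],
  "squeeze": 25
}}

```text
time_s: 21.68
ee_pos: [0.4261, 0.2561, 0.0518]
ee_rot: [-179.9, -0.1, -7.4]
ft_force: [1.7, -0.5, -0.4]
finger_gap: 0.184
finger_force: 24.7
```

Emit:
{"method": "servo_tool", "body": {
  "plan": [
    [[2,-0.3,0,0,0,0,12],[5,-0.7,0,0,0,0,12],[6,-0.8,0,0,0,0,12],[6,-0.8,0,0,0,0,12],[6,-0.8,0,0,0,0,12],[6,-0.8,0,0,0,0,12],[6,-0.8,0,0,0,0,12],[6,-0.8,0,0,0,0,12],[6,-0.8,0,0,0,0,12],[6,-0.8,0,0,0,0,12],[5,-0.7,0,0,0,0,12],[0,0,0,0,0,0,12]]
  ]
}}

```text
time_s: 22.68
ee_pos: [0.4875, 0.2477, 0.0519]
ee_rot: [-179.9, -0.2, -7.4]
ft_force: [2.2, -0.2, -1.3]
finger_gap: 0.184
finger_force: 24.7
```

Emit:
{"method": "servo_tool", "body": {
  "plan": [
    [[3,-0.4,0,0,0,0,12],[6,-0.8,0,0,0,0,12],[6,-0.8,0,0,0,0,12],[6,-0.8,0,0,0,0,12],[6,-0.8,0,0,0,0,12],[6,-0.8,0,0,0,0,12],[6,-0.8,0,0,0,0,12],[6,-0.8,0,0,0,0,12],[6,-0.8,0,0,0,0,12],[5,-0.7,0,0,0,0,12],[2,-0.3,0,0,0,0,12],[0,0,0,0,0,0,12]]
  ]
}}

```text
time_s: 23.68
ee_pos: [0.5449, 0.24, 0.0519]
ee_rot: [-179.9, -0.1, -7.4]
ft_force: [0.4, -0.2, 0.3]
finger_gap: 0.189
finger_force: 24.8
```

```bash
python3 m2.py s3
```

```text
top [223.  194.9  15.6  57.8] 0.81
((226.27027893066406, 220.37838745117188), (13.151918411254883, 52.27887725830078), 9.462322235107422)
top [149.5 167.   86.5  32.1] 0.52
((190.29339599609375, 182.94349670410156), (85.84646606445312, 25.97706413269043), 6.546291351318359)
scene [422.5 219.6  33.2  70.6] 0.73
((436.13702392578125, 255.19863891601562), (69.9906005859375, 23.057106018066406), 69.44395446777344)
```

View pics/s3.png

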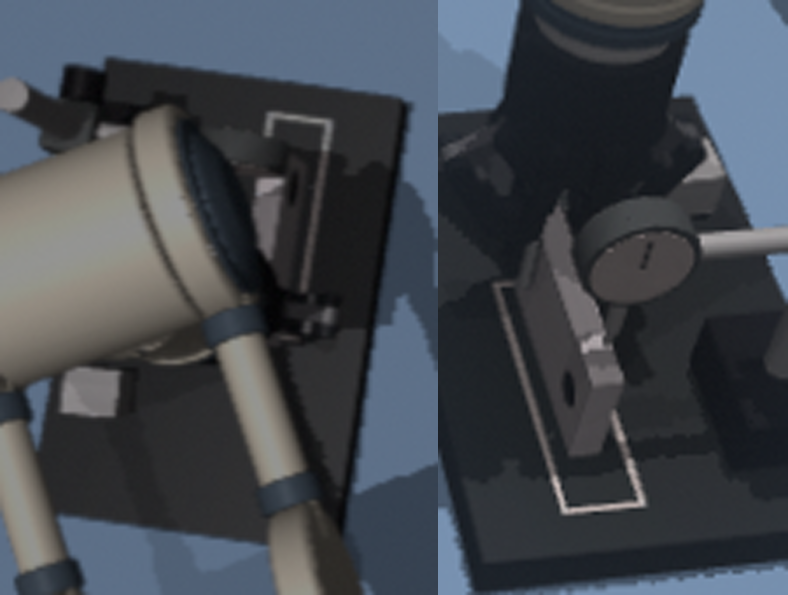

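The part is upright with its front foot at (588,452) in the scene crop, about 16 mm short of the final place. The gripper is still clear of the dial at (640,255). Finishing the slide slowly.

Emit:
{"method": "servo_tool", "body": {
  "plan": [
    [[1.5,-0.3,0,0,0,0,12],[3,-0.7,0,0,0,0,12],[3,-0.7,0,0,0,0,12],[3,-0.7,0,0,0,0,12],[3,-0.7,0,0,0,0,12],[2,-0.4,0,0,0,0,12],[0,0,0,0,0,0,12],[0,0,0,0,0,0,12],[0,0,0,0,0,0,12]]
  ]
}}

```text
time_s: 24.63
ee_pos: [0.56, 0.2366, 0.0518]
ee_rot: [-179.9, -0.1, -7.4]
ft_force: [1.2, 1.0, -0.3]
finger_gap: 0.183
finger_force: 24.8
```

Emit:
{"method": "servo_tool", "body": {
  "plan": [
    [[0,0,0,0,0,0,20],[0,0,0,0,0,0,26],[0,0,0,0,0,0,32],[0,0,0,0,0,0,36],[0,0,0,0,0,0,36],[0,0,0,0,0,0,36]]
  ]
}}

```text
time_s: 25.13
ee_pos: [0.5595, 0.2367, 0.0519]
ee_rot: [-179.9, -0.1, -7.4]
ft_force: [0.0, -0.5, -0.1]
finger_gap: 0.419
finger_force: 0.0
```

Emit:
{"method": "servo_tool", "body": {
  "plan": [
    [[-7,0.9,0,0,0,0,36],[-12,1.6,0,0,0,0,36],[-15,2,0,0,0,0,36],[-20,2.6,0,0,0,0,36],[-20,2.6,0,0,0,0,36],[-20,2.6,10,0,0,0,36],[-5,0,30,0,0,0,36],[0,0,35,0,0,0,36],[0,0,35,0,0,0,36],[0,-20,35,0,0,0,36],[0,-30,20,0,0,0,36],[0,-30,0,0,0,0,36]]
  ]
}}

```text
time_s: 26.13
ee_pos: [0.4614, 0.1692, 0.2233]
ee_rot: [-179.7, -0.6, -7.3]
ft_force: [0.7, -0.7, 0.9]
finger_gap: 0.421
finger_force: 0.0
```

Emit:
{"method": "servo_tool", "body": {
  "plan": [
    [[0,-38,0,0,0,0,36],[0,-38,0,0,0,0,36],[0,-38,0,0,0,0,36],[0,-38,0,0,0,0,36],[0,-38,0,0,0,0,36],[0,-38,0,0,0,0,36],[0,0,0,0,0,0,36],[0,0,0,0,0,0,36]]
  ]
}}

```text
time_s: 26.8
ee_pos: [0.46, -0.0605, 0.2167]
ee_rot: [-179.9, -0.0, -7.6]
ft_force: [-0.8, 0.3, 0.1]
finger_gap: 0.42
finger_force: 0.0
```

```bash
python3 m2.py s4
```

```text
top [219.4 183.8  21.2  62.7] 0.62
((228.99143981933594, 213.15492248535156), (14.665802955627441, 56.563690185546875), 8.880659103393555)
scene [423.3 222.1  33.1  74.8] 0.83
((437.7173767089844, 259.78729248046875), (75.99227905273438, 22.916683197021484), 72.18110656738281)
scene [457.9 197.   25.   24. ] 0.31
((470.0, 209.5), (21.0, 24.0), 90.0)
```

View pics/s4.png

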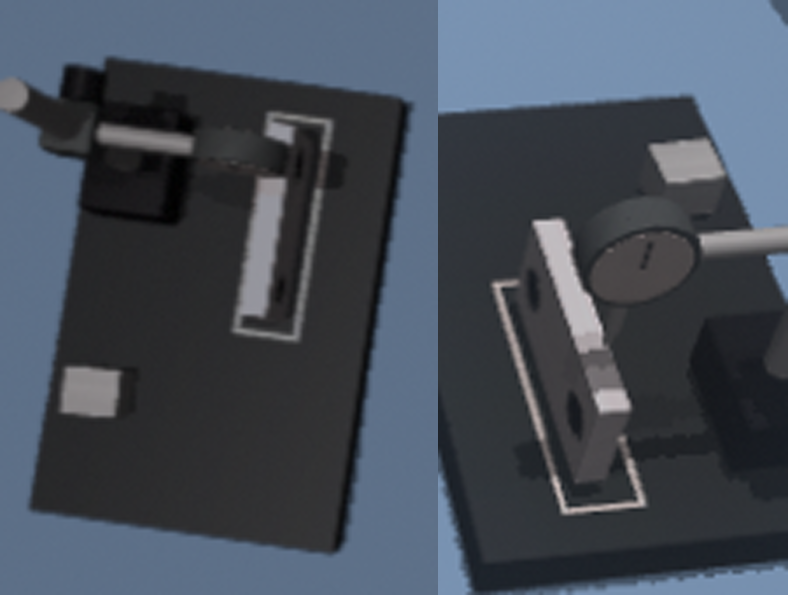

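```bash
python3 - <<'E'
from h import *
s=read_camera("scene")
def f(u,v): return atz(s,(400+(u-438)/3.5-.35,160+v/3.5-.35),.03)
O=np.array([.6034,.2330]);a=np.radians(-7.6);e=np.array([np.cos(a),np.sin(a)])
r=((f(580,482)+f(613,475))/2)[:2]-O; print("front",r@e-.06,"across",r@[-e[1],e[0]])
p=read_camera("top")
for uv in((238,318),(266,318),(300,122),(272,118)):   # top face corners, z=.09
    w=atz(p,(150+uv[0]/3.5-.35,150+uv[1]/3.5-.35),.09)[:2]-O; print(w@e,w@[-e[1],e[0]])
E
```

```text
front -0.005480233892355413 across 0.0008766344188415588
-0.06643835749275002 0.005510085756103782
-0.06405413524026249 -0.011414879699440755
0.05822632692270271 -0.013177317863075836
0.05830171377635132 0.004309406266236292
```

Centre is about 5 mm short along and under 4 mm across, within the 12 mm limit. The part stands upright and free, so I'm handing in.

```bash
python3 -c "
from plant import *
print(hand_in())"
```

```text
the job is handed in; nothing more can be done
None
```

The part stands upright and untouched inside the outline under the probe, about 5 mm from its middle along and under 4 mm across. I handed the job in at about 27 s and the call gave no verdict.

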